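# Let the turning blank down on the bench hoist

### The arm

A 7-joint arm with a two-finger parallel gripper is mounted at the origin on the work surface. World frame = base frame: x ahead of the robot, y to its left, z up, the work surface at z = 0. Lengths are in m, angles in rad, forces in N, time in s.
With the tool pointing down it reaches from about 0.4 to 0.925 m from the base axis. Payload 4.1 kg.
Tool frame: the origin (TCP) lies at the very end of the fingers, on their centre line; the grasp point (between the pads) lies 19 mm behind it; z points along the fingers, x is the direction in which the jaws open and shut, and the axes are right-handed (so a half turn about z gives the same grasp; the last joint's range is limited). The gripper opens to 85 mm and grips with 20 to 120 N. Pads are 22 mm wide; open, the fingers measure 114 mm over their backs; the gripper's body (76 mm by 85 mm) begins 54 mm behind the grasp point. The pads swing forward as they close: fully open they stand 13 mm farther back than shut.
Start: joints at [1.153, 0.398, 0.045, 1.537, -0.019, 1.207, -0.051], TCP at [0.204, -0.617, 0.231] pointing down, gripper open.
Joint ranges: [-2.82, 2.82], [-0.49, 2.23], [-1.37, 1.46], [0, 2.46], [-1.36, 4.5], [0.23, 2], [-2.94, 2.94]. Speed limits (rad/s): [2.57, 2.57, 3.14, 3.14, 3.14, 3.14, 3.14].

### API

Orientations are given as a 3x3 rotation matrix whose columns are the frame's x, y, z axes.
In Python, from workcell import ctrl gives the robot as it stands.
- The arm moves only by the tool move_arm, never from a script. Its argument "plan" is a list of rows, each a list of 2 entries, a list of its own where there are three numbers: the shift along the tool's x, y, z in units of 25 mm (1.0 is 25 mm), then the turn, a rotation vector about the tool's x, y, z in units of 5 degrees (1.0 is 5 degrees). In form: [[[tx, ty, tz], [wx, wy, wz]], ...]. A call has 1 to 20 rows; each row shifts and turns the commanded pose from where the row before left it, along the tool's axes as they then stand; what a row does not reach is not made up. A row lasts 1/8 s, in which the tool goes at most 62.5 mm and 10.7 degrees, less where a joint would pass 70% of its speed; a pose out of reach is approached as far as the arm can. A call is refused whole if a number of a shift passes 1 or a number of a turn 1, either way. A call with a gripper value outside its range is refused whole. "jaw" is the closure, from -1 (fully open) to 1 (shut), set as the call begins (left out, the last holds). The fingers move at their own pace and stop on an object; "grip_force" is the grip in N (left out, the last holds). Time passes only in rows, so rows that do not move let the fingers close. It gives the time, the measured TCP pose, the force and the opening at its end, in the units of the state.
- ctrl.state(): the state, without advancing time (a new reading comes with each control period).
- ctrl.snapshot(name): name is "side" or "top" or "wrist"; returns a dict with "color" (400x640x3 uint8, blue, green, red), "intrinsics" (3x3 intrinsics, pixels), "eye" and "attitude" of the camera in the world. Camera axes: x right, y down, z forward; pixel columns grow to the right and rows downward; lengths in m; the calibration is good to about 2 mm. A picture is of the moment at which its call begins. There is no depth.
- ctrl.finish_job(): hands the job in, once; it reports no verdict.
The state is a dict: "time": time; "qpos": joint angles; "joint_vel": joint speeds; "effort": joint torques, N m; "eef_pos": TCP position; "eef_rot": TCP orientation; "force": force on the tool from outside, world axes, zero at the start; "wrist_torque": the same for the moment, N m; "gripper_width": finger opening in m.
Only numpy, scipy, OpenCV 4.12 (cv2) and the standard library are available. Lean on these libraries where they do the work, as an engineer would, in place of code of your own. Each camera call takes 0.05 s, during which the arm holds its last target.

### The job

Lower the wooden turning blank hanging on the bench hoist until it rests on the block standing under it: throw the red pawl lever fully over to release, take the crank handle and wind it up a little so that the pawl springs clear of the ratchet, then let the crank turn back slowly under the load, never letting it run, and set the blank down gently without forcing it. Leave the lever thrown over, let go of the crank only when the block carries the blank, and leave the other things on the bench where they are.

Things in the scene. Friction and masses are not known exactly. Their poses are not given: they have to be found in the camera images.
- hoist: The fixed bench hoist. Origin under its grey gearbox (150 x 130 mm, 58 mm high) on the crank's vertical axis; its x points away from its front, y to its left, z up. Its mast (40 mm square, 320 mm high) stands 300 mm from the crank axis along its -y; a low shaft housing joins the two.
- crank_axis (a point): Point on the crank's vertical turning axis, 60 mm above the table, on top of the gearbox.
- crank_handle (a point): Middle of the crank's black upright handle sleeve, 130 mm above the table: a smooth round grip 26 mm in diameter, 102 to 158 mm above the table, free to turn on its pin (whose end shows 3 mm above), so the hand need not turn with it. It goes round the crank axis on a level circle of 70 mm radius. The blue crank arm lies below it, top 97 mm above the table.
- crank (a joint): Crank angle, rad. Grows clockwise seen from above, which raises the load 15 mm per rad. The load pulls it back anticlockwise with 5 to 9 N at the handle (less while moving) and it runs away if let go with the pawl out. Free from -5.0 to 2.3; ten ratchet teeth, 0.63 rad each. Let it back slower than a quarter turn (1.5 rad) per second; over 2 rad/s is running away.
- pawl_lever (a joint): Red pawl lever, rad: 0 = locked, 0.75 = fully over to release, at its stop. Grows anticlockwise from above; takes 3 to 4 N at the knob and stays where left. It pulls the pawl through a spring only: while the load presses a tooth on the pawl, the pawl stays jammed, and springs out once the crank is wound up (clockwise) a few degrees with the lever over.
- lever_pivot (a point): Vertical pivot axis of pawl and pawl lever, 78 mm above the table, 55 mm along the hoist's -x and 44 mm along its +y from the crank axis.
- lever_knob (a point): Point on the axis of the red upright knob at the end of the pawl lever, 100 mm above the table. The knob is 16 mm in diameter, 82 to 118 mm above the table, 80 mm from the lever's pivot. Locked, the lever points along the hoist's +y from its pivot; it is thrown towards the hoist's -x (the robot's side).
- pawl_tip (a point): Tip of the brass pawl, 67 mm above the table, level with the steel ratchet wheel under the crank arm. About 35 mm from the crank axis when in the wheel's teeth (tooth tips at 41 mm), 50 mm or more when sprung clear.
- load: Round wooden turning blank, 150 mm in diameter, 70 mm thick, bolted under a blue carriage that slides up and down the mast; 3 to 4 kg in all. Origin: centre of the blank's underside, z up. It starts 45 to 80 mm above the block under it; the crank drives it, 15 mm per rad. Not to be handled. It must land softly: over 65 N on the block is too hard.
- block_pale: Loose pale wooden rest block with a springy cork pad on top that gives about 1 mm under the load, 110 x 110 mm, an offcut of no set height (45 to 60 mm), 0.9 kg; origin at the centre of its underside. Either this or the dark block stands under the blank; the other stands aside and is left alone.
- block_dark: Loose dark wooden rest block with a springy cork pad on top that gives about 1 mm under the load, 110 x 110 mm, an offcut of no set height (45 to 60 mm), 0.9 kg; origin at the centre of its underside. Either this or the pale block stands under the blank.
- gouge: Bystander: woodturning gouge lying on the bench beyond the hoist, 330 mm long, wooden handle 26 mm thick; origin under it, near its brass ferrule, x towards its blade. Leave alone.
- wax_jar: Bystander: amber jar with a steel lid, 66 mm in diameter, 65 mm high, origin under its centre. Leave alone.

How it is judged:
By the outcome, as a careful person would: the job done as asked, in the order asked, and still so for the second after the job is handed in, with the robot touching nothing.
It also fails if it takes over 72 s, if anything falls off the work surface, if the arm or the gripper's body presses on something with over 40 N, if the wrist force passes 120 N, or if a joint passes its speed limit or range.

## Working session

There is one attempt and no reset: what is moved stays moved. The work goes in short steps, Python scripts to look and compute and a tool call to move; the robot and the scene stay as the last step left them, time stands still between calls to the robot, and variables do not carry over. Pictures are saved under pics/ and viewed, and the job is handed in when it is done.

Besides the shell and the picture viewer there is one more tool, called after ">>>" in YAML: its name, and indented under it one key for each argument. move_arm: Moves the arm, as the interface text tells. Its arguments: {"type":"object","properties":{"plan":{"type":"array","items":{"type":"array"}},"jaw":{"type":"number"},"grip_force":{"type":"number"}},"required":["plan"]}

```bash
mkdir -p pics; ls; cat > h.py <<'E'
import numpy as np, cv2
from workcell import ctrl
def snap(n,f):
    s=ctrl.snapshot(n); cv2.imwrite('pics/'+f,s['color']); return s
E
python3 - <<'E'
from h import *
print({k:np.round(v,3).tolist() for k,v in ctrl.state().items()})
for n in ('side','top','wrist'):
    s=snap(n,n+'0.png'); print(n,s['intrinsics'].tolist() if hasattr(s['intrinsics'],'tolist') else s['intrinsics'],np.round(s['eye'],4),np.round(s['attitude'],4))
    np.savez('pics/'+n+'0.npz',**{k:np.array(v) for k,v in s.items()})
E
```

```text
pics
{'time': 0.0, 'qpos': [1.153, 0.399, 0.045, 1.538, -0.019, 1.207, -0.051], 'joint_vel': [-0.001, -0.001, -0.001, -0.001, 0.0, 0.001, -0.0], 'effort': [0.001, -47.512, 1.365, -25.422, 0.012, 0.009, 0.0], 'eef_pos': [0.204, -0.617, 0.23], 'eef_rot': [[0.314, -0.95, -0.001], [-0.95, -0.314, 0.002], [-0.002, 0.0, -1.0]], 'force': [0.074, -0.135, -0.638], 'wrist_torque': [-0.057, -0.022, 0.018], 'gripper_width': 0.085}
side [[519.3128495025389, 0.0, 314.2437624211612], [0.0, 519.3128495025389, 200.55845749807963], [0.0, 0.0, 1.0]] [0.3605 0.8479 0.9975] [[-9.592e-01 -2.060e-01  1.934e-01]
 [-2.826e-01  6.975e-01 -6.586e-01]
 [ 8.000e-04 -6.864e-01 -7.272e-01]]
top [[430.16957608380443, 0.0, 319.50941202612205], [0.0, 430.16957608380443, 196.09494490597783], [0.0, 0.0, 1.0]] [0.4892 0.0243 1.3303] [[ 0.0115 -0.9951  0.0984]
 [-0.9997 -0.0137 -0.0217]
 [ 0.023  -0.0981 -0.9949]]
wrist [[349.2795556947152, 0.0, 313.8817198233253], [0.0, 349.2795556947152, 196.23264203455437], [0.0, 0.0, 1.0]] [ 0.2823 -0.5911  0.3731] [[ 0.3143 -0.8989 -0.3054]
 [-0.9493 -0.2983 -0.0989]
 [-0.0022  0.321  -0.9471]]
```

View pics/top0.png

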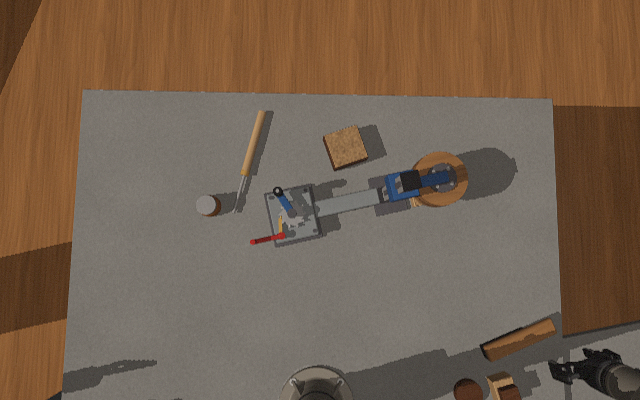

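View pics/side0.png

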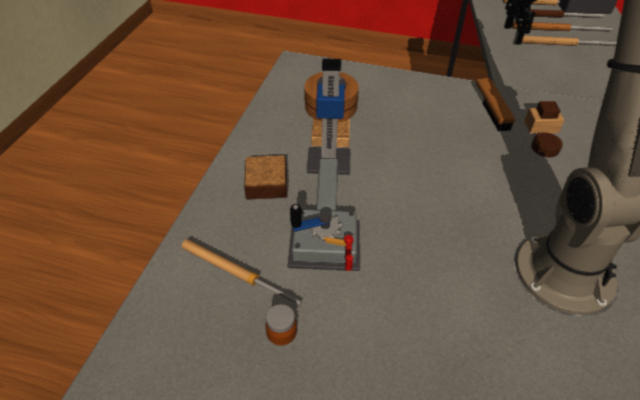

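The top view shows the gearbox near (293,215), the black crank handle at (278,191), and the red lever running from (283,236) to (253,242). The blank is at (440,178) and the dark block stands aside at (345,147). The side view shows the pale block under the blank, so that is the one it will land on. Next I zoom in and measure.

```bash
python3 - <<'E'
from h import *
a=cv2.imread('pics/top0.png')[160:270,220:340]; b=cv2.imread('pics/side0.png')[180:290,270:390]
cv2.imwrite('pics/z0.png',np.hstack([cv2.resize(a,(400,367),interpolation=cv2.INTER_CUBIC),cv2.resize(b,(400,367),interpolation=cv2.INTER_CUBIC)]))
c=cv2.imread('pics/side0.png')[45:185,280:380]
cv2.imwrite('pics/z1.png',cv2.resize(c,None,fx=4,fy=4,interpolation=cv2.INTER_CUBIC))
E
```

```text
(no output)
```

View pics/z0.png

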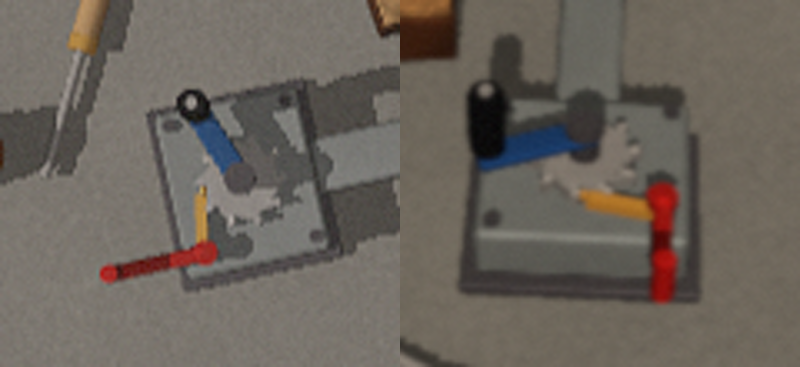

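View pics/z1.png

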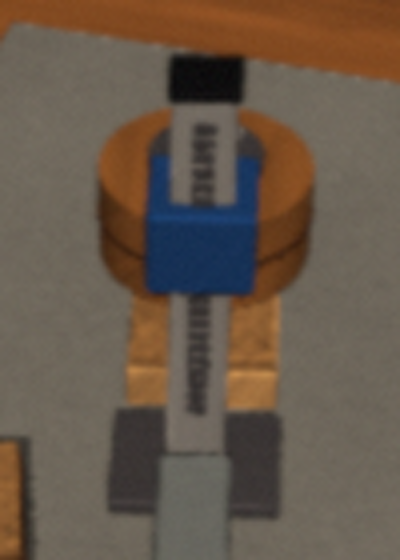

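```bash
cat >> h.py <<'E'
def ray(s,u,v):
    d=np.array(s['attitude'])@np.linalg.inv(np.array(s['intrinsics']))@np.array([u,v,1.]); return np.array(s['eye']),d
def onz(s,u,v,z):
    e,d=ray(s,u,v); return e+d*(z-e[2])/d[2]
def tri(s1,p1,s2,p2):
    e1,d1=ray(s1,*p1); e2,d2=ray(s2,*p2); d1=d1/np.linalg.norm(d1); d2=d2/np.linalg.norm(d2)
    t=np.linalg.lstsq(np.c_[d1,-d2],e2-e1,rcond=None)[0]; a=e1+t[0]*d1; b=e2+t[1]*d2; return (a+b)/2,np.linalg.norm(a-b)
def comps(s,lo,hi,roi):
    x0,y0,x1,y1=roi; hsv=cv2.cvtColor(s['color'][y0:y1,x0:x1],cv2.COLOR_BGR2HSV); m=cv2.inRange(hsv,lo,hi)
    n,l,st,c=cv2.connectedComponentsWithStats(m); return [(st[i].tolist(),(c[i]+[x0,y0]).round(2).tolist()) for i in range(1,n) if st[i][4]>3],m
E
python3 - <<'E'
from h import *
T=np.load('pics/top0.npz'); S=np.load('pics/side0.npz')
z=lambda p:(p[0]/3.3333+220-.35,p[1]/3.3333+160-.35)
zs=lambda p:((p[0]-400)/3.3333+270-.35,p[1]/3.3333+180-.35)
H=onz(T,*z((193,103)),.160);K=onz(T,*z((108,273)),.118);P=onz(T,*z((206,252)),.1);C=onz(T,*z((241,176)),.1)
print('handle',H,'knob',K,'piv',P,'C',C)
print(np.linalg.norm((H-C)[:2]),np.linalg.norm((K-P)[:2]))
print('side H',onz(S,*zs((486,90)),.160),'K',onz(S,*zs((662,258)),.118),'P',onz(S,*zs((662,195)),.118))
print(tri(T,z((193,103)),S,zs((486,90))),tri(T,z((108,273)),S,zs((662,258))))
# hoist frame from lever: locked direction =+y
# gearbox plate corners in top, z~0.058 top
for p in [(152,112),(308,82),(340,250),(186,290)]: print(onz(T,*z(p),0.0).round(4))
E
```

```text
handle [0.61862885 0.11357572 0.16      ] knob [0.47896111 0.18484191 0.118     ] piv [0.49756555 0.10439016 0.1       ] C [0.56284133 0.07572853 0.1       ]
0.06741408025886488 0.08257487037007771
side H [0.61761399 0.11877806 0.16      ] K [0.47919532 0.18848765 0.118     ] P [0.49149894 0.13854537 0.118     ]
(array([0.61926598, 0.11400056, 0.1545156 ]), np.float64(6.244620975433351e-05)) (array([0.47932998, 0.18543612, 0.11401195]), np.float64(0.0008161033881693616))
[0.6274 0.1637 0.    ]
[0.6576 0.0189 0.    ]
[ 0.5015 -0.0127  0.    ]
[0.4632 0.1286 0.    ]
```

```bash
cat >> h.py <<'E'
from scipy.spatial.transform import Rotation as Ro
def sim(p,R,plan):
    out=[]
    for t,w in plan:
        p=p+R@(np.array(t)*.025); R=R@Ro.from_rotvec(np.radians(5)*np.array(w)).as_matrix(); out.append(p.copy())
    return p,R,np.array(out)
E
python3 - <<'E'
from h import *
s=ctrl.state(); p,R=np.array(s['eef_pos']),np.array(s['eef_rot'])
A=[[[-.7,-1,-.3],[0,0,-.6]]]*8+[[[0,-1,0],[0,0,-.6]]]*12
p,R,o=sim(p,R,A); print(np.c_[o,np.hypot(o[:,0],o[:,1])].round(3)[[3,7,11,15,19]])
B=[[[0,-1,0],[0,0,-.6]]]*14
p,R,o=sim(p,R,B); print(np.c_[o,np.hypot(o[:,0],o[:,1])].round(3)[[3,7,11,13]],R[:,0])
T=np.load('pics/top0.npz')
print('load',onz(T,440,178,.25))
print('wrist cam offset in tool', np.array(s['eef_rot']).T@(np.load('pics/wrist0.npz')['eye']-s['eef_pos']))
E
```

```text
[[ 0.269 -0.514  0.261  0.58 ]
 [ 0.311 -0.399  0.291  0.506]
 [ 0.379 -0.327  0.291  0.5  ]
 [ 0.431 -0.241  0.291  0.494]
 [ 0.464 -0.147  0.291  0.487]]
[[ 0.476 -0.048  0.291  0.479]
 [ 0.468  0.051  0.291  0.471]
 [ 0.439  0.147  0.291  0.463]
 [ 0.417  0.192  0.291  0.46 ]] [8.63624736e-01 5.04135178e-01 1.94330368e-04]
load [ 0.64671536 -0.30620275  0.25      ]
wrist cam offset in tool [ 1.66137940e-05 -8.27355715e-02 -1.42585108e-01]
```

>>> move_arm:
  plan:
    - [[-0.7, -1, -0.3], [0, 0, -0.6]]
    - [[-0.7, -1, -0.3], [0, 0, -0.6]]
    - [[-0.7, -1, -0.3], [0, 0, -0.6]]
    - [[-0.7, -1, -0.3], [0, 0, -0.6]]
    - [[-0.7, -1, -0.3], [0, 0, -0.6]]
    - [[-0.7, -1, -0.3], [0, 0, -0.6]]
    - [[-0.7, -1, -0.3], [0, 0, -0.6]]
    - [[-0.7, -1, -0.3], [0, 0, -0.6]]
    - [[0, -1, 0], [0, 0, -0.6]]
    - [[0, -1, 0], [0, 0, -0.6]]
    - [[0, -1, 0], [0, 0, -0.6]]
    - [[0, -1, 0], [0, 0, -0.6]]
    - [[0, -1, 0], [0, 0, -0.6]]
    - [[0, -1, 0], [0, 0, -0.6]]
    - [[0, -1, 0], [0, 0, -0.6]]
    - [[0, -1, 0], [0, 0, -0.6]]
    - [[0, -1, 0], [0, 0, -0.6]]
    - [[0, -1, 0], [0, 0, -0.6]]
    - [[0, -1, 0], [0, 0, -0.6]]
    - [[0, -1, 0], [0, 0, -0.6]]
  jaw: 0.2
  grip_force: 20

```text
time: 2.65
eef_pos: [0.4643, -0.1459, 0.2913]
eef_rot: [[0.98, -0.2, 0.0], [-0.2, -0.98, -0.0], [0.0, 0.0, -1.0]]
force: [-0.4, 0.5, 0.2]
gripper_width: 0.0339
```

>>> move_arm:
  plan:
    - [[0, -1, 0], [0, 0, -0.6]]
    - [[0, -1, 0], [0, 0, -0.6]]
    - [[0, -1, 0], [0, 0, -0.6]]
    - [[0, -1, 0], [0, 0, -0.6]]
    - [[0, -1, 0], [0, 0, -0.6]]
    - [[0, -1, 0], [0, 0, -0.6]]
    - [[0, -1, 0], [0, 0, -0.6]]
    - [[0, -1, 0], [0, 0, -0.6]]
    - [[0, -1, 0], [0, 0, -0.6]]
    - [[0, -1, 0], [0, 0, -0.6]]

```text
time: 3.9
eef_pos: [0.4558, 0.1012, 0.2913]
eef_rot: [[0.948, 0.317, 0.0], [0.317, -0.948, -0.0], [0.0, 0.0, -1.0]]
force: [0.1, 0.1, 0.1]
gripper_width: 0.0343
```

```bash
python3 - <<'E'
from h import *
s=snap('wrist','w1.png'); np.savez('pics/w1.npz',**{k:np.array(v) for k,v in s.items()})
print(s['eye'],s['attitude'])
E
```

```text
[0.42992819 0.17942525 0.43398718] [[ 9.48229415e-01  3.01033843e-01  1.01190923e-01]
 [ 3.17585755e-01 -8.98290588e-01 -3.03666443e-01]
 [-5.15022385e-04  3.20082249e-01 -9.47389618e-01]]
```

View pics/w1.png

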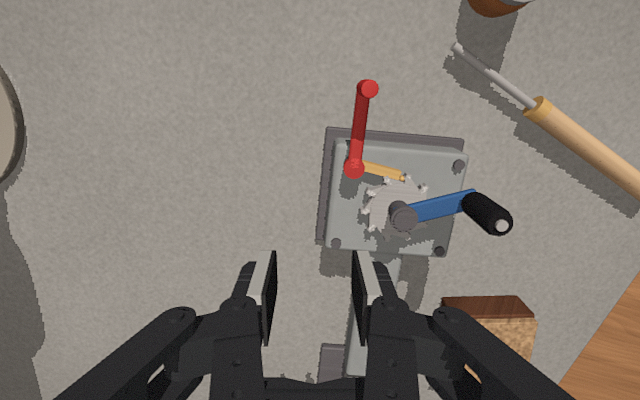

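The wrist view shows the knob top at (369,88), the pivot at (354,168), the axis hub at (404,216) and the handle pin at (502,226).

```bash
python3 - <<'E'
from h import *
W=np.load('pics/w1.npz')
K=onz(W,369,88,.118);H=onz(W,502,226,.161);C=onz(W,403.5,216,.1);P=onz(W,354,169,.095)
print(K,H,C,P,np.linalg.norm((H-C)[:2]),np.linalg.norm((K-P)[:2]))
for z in (.085,.095,.105): print(z,onz(W,404,216,z)[:2],onz(W,354,168,z)[:2])
y=(K-P)[:2]; print('yaw',np.degrees(np.arctan2(y[1],y[0]))-90)
# mount hole/corner yaw
q=[onz(W,*c,.058)[:2] for c in [(458,166),(439,251),(336,243)]]
d=q[0]-q[1]; print('yaw bolts',np.degrees(np.arctan2(d[1],d[0]))-90, np.linalg.norm(d), np.linalg.norm(q[2]-q[1]))
yaw=np.radians(12.3); ex=np.array([np.cos(yaw),np.sin(yaw)]);ey=np.array([-ex[1],ex[0]])
print('P from C',C[:2]-.055*ex+.044*ey)
s=ctrl.state(); print((np.array(s['eef_rot']).T@(K-np.array(s['eef_pos'])))/.025)
E
```

```text
[0.47749107 0.1869146  0.118     ] [0.61902645 0.11738394 0.161     ] [0.55984404 0.08131459 0.1       ] [0.49498997 0.11069719 0.095     ] 0.06930768608332882 0.07820042148778175
0.085 [0.5661884  0.07707905] [0.49653718 0.10965849]
0.095 [0.56228395 0.08001171] [0.49462854 0.11165761]
0.105 [0.5583795  0.08294437] [0.49271991 0.11365673]
yaw 12.930554236799708
yaw bolts 13.608935993465948 0.10495257274549066 0.12421623611434061
P from C [0.4967332  0.11258792]
[ 1.91799437 -2.7819668   6.94745714]
```

```bash
python3 - <<'E'
from h import *
s=ctrl.state(); p,R=np.array(s['eef_pos']),np.array(s['eef_rot'])
p,R,o=sim(p,R,[[[0,0,0],[0,0,-.8]]]*4)
print(R[:,0],R.T@(np.array([.478,.186,.09])-p)/.025)
P=np.array([.496,.108]);last=np.array([.478,.186])
for a in np.radians(np.arange(103,152,4)):
    k=P+.08*np.array([np.cos(a),np.sin(a)]); print(round(np.degrees(a)),k.round(4),(R.T@np.r_[k-last,0]/.025).round(2)); last=k
E
```

```text
[0.82080912 0.57120161 0.00105353] [ 2.60514092 -2.10169327  8.06736901]
103 [0.478  0.1859] [-0.  0. -0.]
107 [0.4726 0.1845] [-0.21 -0.08 -0.  ]
111 [0.4673 0.1827] [-0.21 -0.06 -0.  ]
115 [0.4622 0.1805] [-0.22 -0.05 -0.  ]
119 [0.4572 0.178 ] [-0.22 -0.03 -0.  ]
123 [0.4524 0.1751] [-0.22 -0.01 -0.  ]
127 [0.4479 0.1719] [-0.22  0.   -0.  ]
131 [0.4435 0.1684] [-0.22  0.02 -0.  ]
135 [0.4394 0.1646] [-0.22  0.03 -0.  ]
139 [0.4356 0.1605] [-0.22  0.05 -0.  ]
143 [0.4321 0.1561] [-0.21  0.06 -0.  ]
147 [0.4289 0.1516] [-0.21  0.08 -0.  ]
151 [0.426  0.1468] [-0.2   0.09 -0.  ]
```

>>> move_arm:
  plan:
    - [[0.5, -0.5, 0.5], [0, 0, -0.8]]
    - [[0.5, -0.5, 0.5], [0, 0, -0.8]]
    - [[0.5, -0.5, 0.5], [0, 0, -0.8]]
    - [[0.5, -0.4, 0.5], [0, 0, -0.8]]
    - [[0.3, -0.35, 1], [0, 0, 0]]
    - [[0, 0, 1], [0, 0, 0]]
    - [[0, 0, 0], [0, 0, 0]]

```text
time: 4.82
eef_pos: [0.4824, 0.1747, 0.189]
eef_rot: [[0.825, 0.565, -0.005], [0.565, -0.825, -0.001], [-0.005, -0.002, -1.0]]
force: [0.2, 0.5, 0.6]
gripper_width: 0.0341
```

```bash
python3 - <<'E'
from h import *
s=ctrl.state(); p,R=np.array(s['eef_pos']),np.array(s['eef_rot'])
print(p,R[:,0],R.T@(np.array([.478,.186,.09])-p)/.025)
s=snap('wrist','w2.png')
E
```

```text
[0.48237156 0.17469199 0.18895414] [ 0.82503826  0.56505827 -0.00458436] [ 0.12946496 -0.46418738  3.9585369 ]
```

View pics/w2.png

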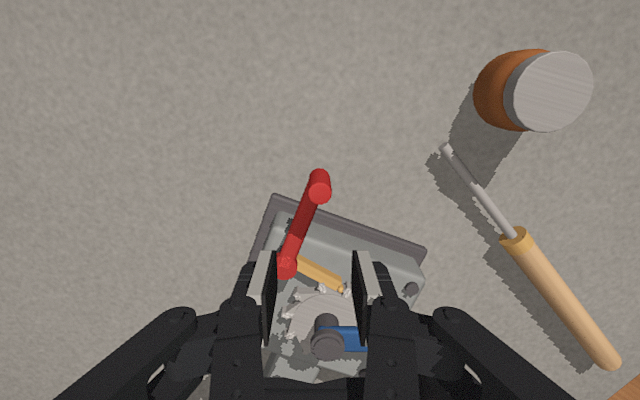

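The knob top is at (320,188), close to the jaws' centre line, so I descend with the remaining offset applied.

>>> move_arm:
  plan:
    - [[0.13, -0.46, 0.3], [0, 0, 0]]
    - [[0, 0, 0.9], [0, 0, 0]]
    - [[0, 0, 0.9], [0, 0, 0]]
    - [[0, 0, 0.9], [0, 0, 0]]
    - [[0, 0, 0.9], [0, 0, 0]]
    - [[0, 0, 0], [0, 0, 0]]

```text
time: 5.62
eef_pos: [0.479, 0.1865, 0.093]
eef_rot: [[0.826, 0.564, -0.002], [0.564, -0.826, -0.0], [-0.002, -0.001, -1.0]]
force: [0.0, 0.2, 0.4]
gripper_width: 0.034
```

```bash
python3 - <<'E'
from h import *
s=snap('wrist','w3.png')
E
```

```text
(no output)
```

View pics/w3.png

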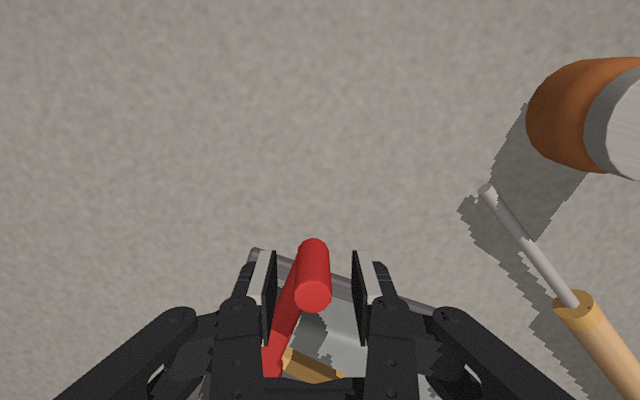

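The knob stands between the pads. I narrow the jaws to a loose cage and throw the lever along its arc.

>>> move_arm:
  plan:
    - [[0, 0, 0], [0, 0, 0]]
    - [[0, 0, 0], [0, 0, 0]]
    - [[-0.2, -0.08, 0], [0, 0, 0]]
    - [[-0.22, -0.06, 0], [0, 0, 0]]
    - [[-0.22, -0.05, 0], [0, 0, 0]]
    - [[-0.22, -0.03, 0], [0, 0, 0]]
    - [[-0.22, -0.01, 0], [0, 0, 0]]
    - [[-0.22, 0, 0], [0, 0, 0]]
    - [[-0.22, 0.02, 0], [0, 0, 0]]
    - [[-0.22, 0.03, 0], [0, 0, 0]]
    - [[-0.22, 0.05, 0], [0, 0, 0]]
    - [[-0.2, 0.06, 0], [0, 0, 0]]
  jaw: 0.5

```text
time: 7.18
eef_pos: [0.434, 0.1567, 0.0937]
eef_rot: [[0.826, 0.563, -0.0], [0.563, -0.826, -0.0], [-0.0, 0.0, -1.0]]
force: [1.6, 2.1, -0.6]
gripper_width: 0.0211
```

>>> move_arm:
  plan:
    - [[-0.15, 0.05, 0], [0, 0, 0]]
    - [[-0.12, 0.04, 0], [0, 0, 0]]
    - [[0, 0, 0], [0, 0, 0]]

```text
time: 7.55
eef_pos: [0.4297, 0.1507, 0.0936]
eef_rot: [[0.827, 0.563, -0.001], [0.563, -0.827, -0.001], [-0.001, 0.001, -1.0]]
force: [0.8, 1.2, 1.0]
gripper_width: 0.0216
```

>>> move_arm:
  plan:
    - [[-0.1, 0.04, 0], [0, 0, 0]]
    - [[-0.1, 0.04, 0], [0, 0, 0]]
    - [[0, 0, 0], [0, 0, 0]]

```text
time: 7.92
eef_pos: [0.4291, 0.1491, 0.0942]
eef_rot: [[0.826, 0.564, 0.005], [0.564, -0.826, 0.004], [0.006, -0.001, -1.0]]
force: [5.2, 6.7, -5.8]
gripper_width: 0.0215
```

>>> move_arm:
  plan:
    - [[-0.1, 0.03, 0], [0, 0, 0]]
    - [[0, 0, 0], [0, 0, 0]]

```text
time: 8.18
eef_pos: [0.4291, 0.1488, 0.0946]
eef_rot: [[0.826, 0.564, 0.009], [0.564, -0.826, 0.008], [0.012, -0.002, -1.0]]
force: [9.3, 10.9, -8.9]
gripper_width: 0.0211
```

>>> move_arm:
  plan:
    - [[0.3, -0.1, 0], [0, 0, 0]]
    - [[0, 0, 0], [0, 0, 0]]
  jaw: 0.2

```text
time: 8.43
eef_pos: [0.4295, 0.1504, 0.0933]
eef_rot: [[0.826, 0.563, -0.002], [0.563, -0.826, -0.002], [-0.003, 0.0, -1.0]]
force: [-0.3, -0.3, 1.1]
gripper_width: 0.0343
```

>>> move_arm:
  plan:
    - [[0, 0, -1], [0, 0, 0]]
    - [[0, 0, -1], [0, 0, 0]]
    - [[0, 0, -1], [0, 0, 0]]
    - [[0, 0, -1], [0, 0, 0]]
    - [[0, 0, -0.8], [0, 0, 0]]

```text
time: 9.05
eef_pos: [0.4295, 0.1501, 0.2143]
eef_rot: [[0.827, 0.562, -0.001], [0.562, -0.827, -0.002], [-0.002, 0.001, -1.0]]
force: [0.5, 0.5, 0.1]
gripper_width: 0.0341
```

```bash
python3 - <<'E'
from h import *
for n in ('wrist','top','side'):
    s=snap(n,n+'4.png'); np.savez('pics/'+n+'4.npz',**{k:np.array(v) for k,v in s.items()})
E
```

```text
(no output)
```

View pics/wrist4.png

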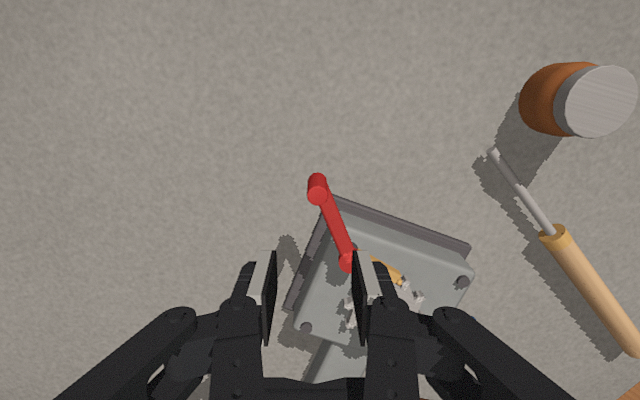

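View pics/side4.png

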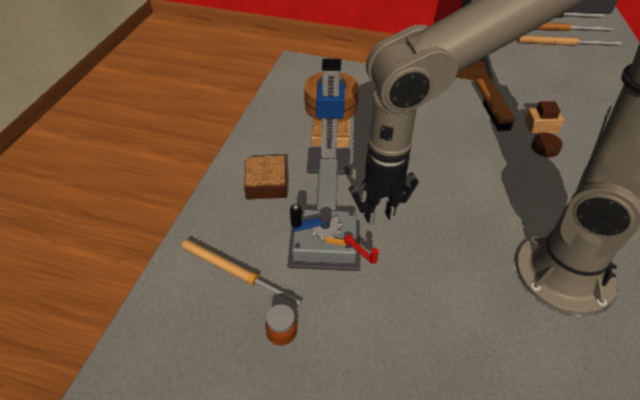

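The knob top now shows at (318,190). I check the lever angle and estimate the gap under the blank.

```bash
python3 - <<'E'
from h import *
W=np.load('pics/wrist4.npz'); T=np.load('pics/top4.npz');S=np.load('pics/side4.npz')
K=onz(W,317.5,190,.118)
P=np.array([.496,.108]); d=K[:2]-P; print(K,np.linalg.norm(d),np.degrees(np.arctan2(d[1],d[0]))-103)
st=ctrl.state(); p,R=np.array(st['eef_pos']),np.array(st['eef_rot'])
print('q',np.round(st['qpos'],2)); print('to handle',R.T@(np.array([.619,.1155,.108])-p)/.025)
cv2.imwrite('pics/z4.png',cv2.resize(S['color'][85:180,295:365],(560,760),interpolation=cv2.INTER_CUBIC)[:600])
cv2.imwrite('pics/z4.png',cv2.resize(S['color'][85:180,295:365],None,fx=6,fy=6,interpolation=cv2.INTER_CUBIC))
a=T['color'][185:255,240:330]; cv2.imwrite('pics/z5.png',cv2.resize(a,None,fx=6,fy=6,interpolation=cv2.INTER_CUBIC))
E
```

```text
[0.42800989 0.15679289 0.118     ] 0.08368632598099032 41.33500861383615
q [ 0.31  0.1  -0.78  1.98  0.08  1.09  0.09]
to handle [5.45919197 5.40103115 4.24398247]
```

View pics/z4.png

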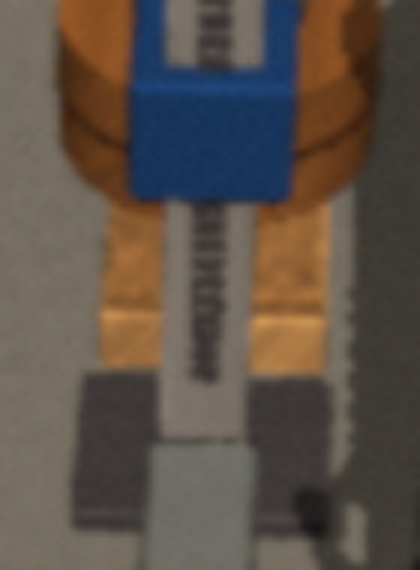

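View pics/z5.png

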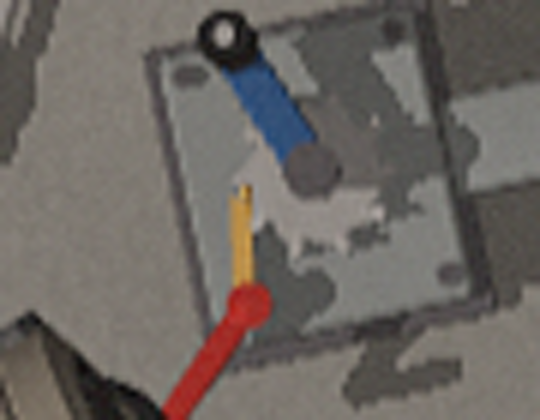

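```bash
python3 - <<'E'
from h import *
S=np.load('pics/side0.npz');T=np.load('pics/top0.npz')
def proj(s,X):
    c=np.array(s['attitude']).T@(np.array(X)-s['eye']); u=s['intrinsics']@c; return u[:2]/u[2]
fb=onz(S,330.3,147,0); 
for z in (.045,.05,.055,.06): print('block top',z,proj(S,fb+[0,0,z]))
a=T['color'][140:220,370:480]; cv2.imwrite('pics/z6.png',cv2.resize(a,None,fx=7,fy=7,interpolation=cv2.INTER_CUBIC))
E
```

```text
block top 0.045 [330.66521066 135.03382779]
block top 0.05 [330.70678441 133.67165881]
block top 0.055 [330.7485625  132.30279476]
block top 0.06 [330.79054643 130.92718615]
```

View pics/z6.png

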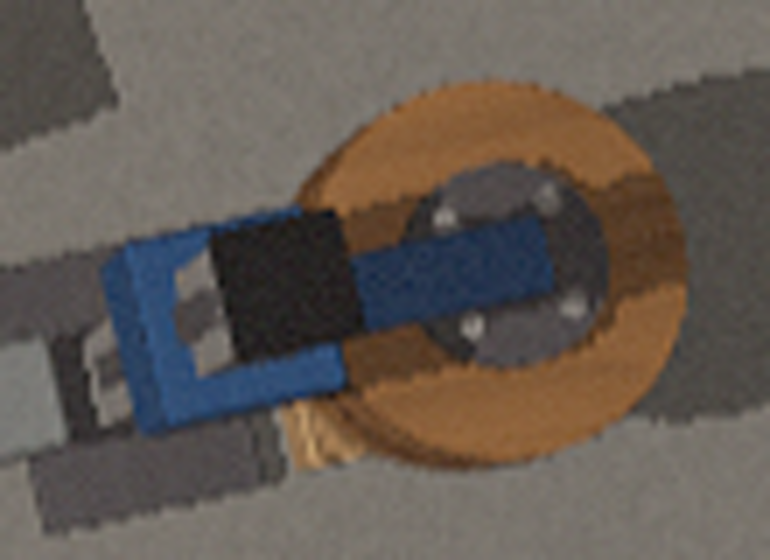

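```bash
python3 - <<'E'
from h import *
S=np.load('pics/side0.npz');T=np.load('pics/top0.npz')
def proj(s,X):
    c=np.array(s['attitude']).T@(np.array(X)-s['eye']); u=s['intrinsics']@c; return u[:2]/u[2]
th=np.linspace(0,2*np.pi,720)
for zb in np.arange(.09,.15,.01):
    c=onz(T,440.5,178.9,zb+.07)
    f=lambda z:np.array([proj(S,[c[0]+.075*np.cos(t),c[1]+.075*np.sin(t),z]) for t in th])
    ci=f(zb); low=ci[ci[:,1]>np.median(ci[:,1])]
    i=np.argmin(abs(low[:,0]-313.3)); j=np.argmin(abs(low[:,0]-348.5))
    tt=f(zb+.07)
    # block top edge height if block centred under the blank; front edge ray
    ey=np.array([-.225,.974]); 
    q=[round(z,4) for z in np.arange(.04,.065,.0005) if abs(proj(S,[*(c[:2]+.055*ey),z])[1]-136.3)<.1]
    print(round(zb,3),c.round(3),'L',np.linalg.norm(c[:2]-[.5595,.0775]).round(3),low[i].round(1),low[j].round(1),'maxv',ci[:,1].max().round(1),'topmin',tt[:,1].min().round(1),ci[:,0].min().round(1),ci[:,0].max().round(1),q)
E
```

```text
0.09 [ 0.657 -0.335  0.16 ] L 0.424 [313.3 120.9] [348.4 121.8] maxv 125.5 topmin 73.6 305.2 357.3 []
0.1 [ 0.656 -0.332  0.17 ] L 0.421 [313.3 118.7] [348.5 119.9] maxv 123.4 topmin 71.3 305.3 357.7 []
0.11 [ 0.654 -0.329  0.18 ] L 0.417 [313.3 116.5] [348.5 117.9] maxv 121.3 topmin 68.9 305.4 358.2 [np.float64(0.04), np.float64(0.0405)]
0.12 [ 0.653 -0.326  0.19 ] L 0.414 [313.4 114.2] [348.6 115.9] maxv 119.1 topmin 66.4 305.5 358.7 [np.float64(0.043)]
0.13 [ 0.652 -0.323  0.2  ] L 0.411 [313.4 111.9] [348.4 114. ] maxv 116.9 topmin 64.0 305.7 359.1 [np.float64(0.0455), np.float64(0.046)]
0.14 [ 0.65 -0.32  0.21] L 0.407 [313.4 109.6] [348.5 111.9] maxv 114.7 topmin 61.5 305.8 359.6 [np.float64(0.0485)]
```

>>> move_arm:
  plan:
    - [[0.91, 0.9, 0], [0, 0, 0]]
    - [[0.91, 0.9, 0], [0, 0, 0]]
    - [[0.91, 0.9, 0], [0, 0, 0]]
    - [[0.91, 0.9, 0], [0, 0, 0]]
    - [[0.91, 0.9, 0], [0, 0, 0]]
    - [[0.91, 0.9, 0.3], [0, 0, 0]]
    - [[0, 0, 0.3], [0, 0, 0]]
    - [[0, 0, 0], [0, 0, 0]]
  jaw: -0.2

```text
time: 10.2
eef_pos: [0.617, 0.1165, 0.1965]
eef_rot: [[0.826, 0.564, -0.005], [0.564, -0.826, -0.001], [-0.005, -0.002, -1.0]]
force: [-0.5, -0.6, 0.0]
gripper_width: 0.0512
```

```bash
python3 - <<'E'
from h import *
s=snap('wrist','w5.png'); np.savez('pics/w5.npz',**{k:np.array(v) for k,v in s.items()})
E
```

```text
(no output)
```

View pics/w5.png

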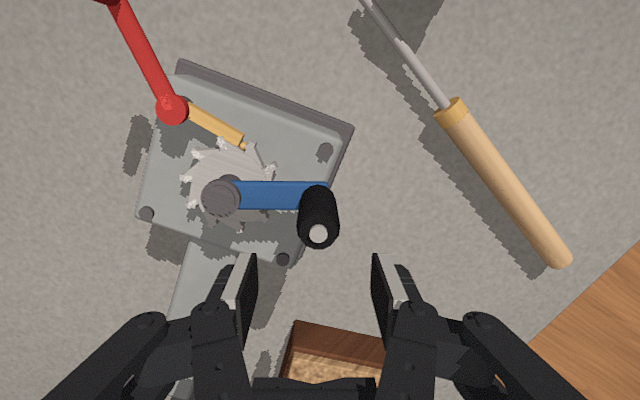

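```bash
python3 - <<'E'
from h import *
W=np.load('pics/w5.npz'); H=onz(W,318,234,.161); C=onz(W,221.5,195,.1); print(H,C,onz(W,172,108,.095))
s=ctrl.state(); p,R=np.array(s['eef_pos']),np.array(s['eef_rot'])
for h in (H,np.array([.619,.1155,0])): print(R.T@(np.r_[h[:2],.109]-p)/.025)
E
```

```text
[0.61893512 0.11778974 0.161     ] [0.56016575 0.08080096 0.1       ] [0.50114861 0.11406371 0.095     ]
[0.08516576 0.01084168 3.53996218]
[0.03564351 0.08793187 3.54001792]
```

>>> move_arm:
  plan:
    - [[0.07, 0.03, 0.7], [0, 0, 0]]
    - [[0, 0, 0.9], [0, 0, 0]]
    - [[0, 0, 0.9], [0, 0, 0]]
    - [[0, 0, 0.9], [0, 0, 0]]
    - [[0, 0, 0.14], [0, 0, 0]]
    - [[0, 0, 0], [0, 0, 0]]

```text
time: 11.0
eef_pos: [0.6208, 0.1172, 0.1104]
eef_rot: [[0.826, 0.563, 0.0], [0.563, -0.826, -0.0], [0.0, 0.0, -1.0]]
force: [-0.5, -0.4, -0.4]
gripper_width: 0.0514
```

>>> move_arm:
  plan:
    - [[0, 0, 0], [0, 0, 0]]
    - [[0, 0, 0], [0, 0, 0]]
    - [[0, 0, 0], [0, 0, 0]]
    - [[0, 0, 0], [0, 0, 0]]
  jaw: 1
  grip_force: 50

```text
time: 11.5
eef_pos: [0.6202, 0.1159, 0.1116]
eef_rot: [[0.827, 0.563, -0.001], [0.563, -0.827, -0.002], [-0.002, 0.001, -1.0]]
force: [-3.8, -3.0, 5.7]
gripper_width: 0.025
```

```bash
python3 - <<'E'
from h import *
s=snap('wrist','w6.png'); print(ctrl.state()['force'],ctrl.state()['eef_pos'])
E
```

```text
[-3.68755483 -3.34252173  4.73702487] [0.62021189 0.11595339 0.11162186]
```

View pics/w6.png

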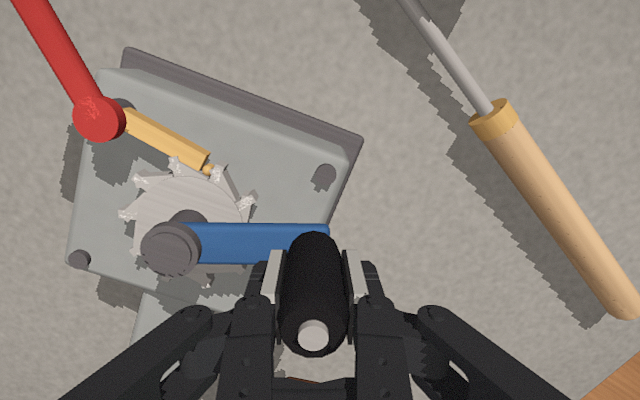

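The grip on the handle is good, with 25 mm measured on the 26 mm sleeve. Next I wind it up a little, clockwise.

>>> move_arm:
  plan:
    - [[0, 0.12, 0], [0, 0, 0]]
    - [[-0.01, 0.12, 0], [0, 0, 0]]
    - [[-0.015, 0.12, 0], [0, 0, 0]]
    - [[-0.02, 0.12, 0], [0, 0, 0]]
    - [[-0.025, 0.12, 0], [0, 0, 0]]
    - [[0, 0, 0], [0, 0, 0]]
  grip_force: 60

```text
time: 12.3
eef_pos: [0.6251, 0.1073, 0.1117]
eef_rot: [[0.825, 0.565, -0.004], [0.565, -0.825, 0.003], [-0.002, -0.005, -1.0]]
force: [-8.1, 3.9, 6.5]
gripper_width: 0.0247
```

```bash
python3 - <<'E'
from h import *
s=snap('wrist','w7.png'); print(ctrl.state()['force'],ctrl.state()['eef_pos'])
E
```

```text
[-7.93951138  3.36628579  6.98649812] [0.62503019 0.1072318  0.11162381]
```

View pics/w7.png

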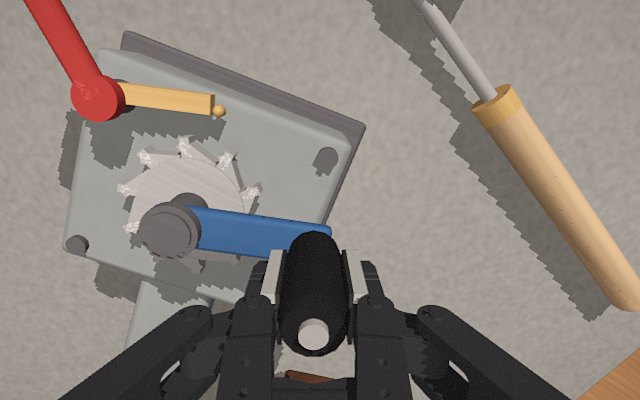

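The pawl tip at (219,110) is clear of the wheel and its teeth, so the pawl is out. Now I plan the slow return along the circle. At the handle I read about 6 N tangential and 6 N inward, so I trim the radius slightly.

```bash
cat >> h.py <<'E'
import json
def gen(Q,n,dth,C,r_end,R=None,ramp=2):
    if R is None:
        a=np.radians(34.4); R=np.array([[np.cos(a),np.sin(a)],[np.sin(a),-np.cos(a)]])
    Q=np.array(Q,float); C=np.array(C); v=Q-C; th=np.arctan2(v[1],v[0]); r=np.hypot(*v); cur=Q.copy(); rows=[]
    for i in range(n):
        th+=dth*min(1,(i+1)/(ramp+1)); rr=r+(r_end-r)*(i+1)/n
        t=(R.T@(C+rr*np.array([np.cos(th),np.sin(th)])-cur)/.025).round(2); cur=cur+R@t*.025; rows.append(t.tolist())
    print(json.dumps([[[x,y,0],[0,0,0]] for x,y in rows])); print('Q',cur.round(4).tolist(),'th',th)
def ana(C):
    s=ctrl.state(); p=np.array(s['eef_pos']); v=p[:2]-C; th=np.arctan2(v[1],v[0]); F=np.array(s['force']); er=v/np.hypot(*v); et=np.array([-er[1],er[0]])
    print('t',s['time'],'p',p.round(4),'r',np.hypot(*v).round(4),'th',th.round(3),'Fr',(F[:2]@er).round(1),'Ft',(F[:2]@et).round(1),'Fz',F[2].round(1),'w',s['gripper_width'])
E
python3 - <<'E'
from h import *
C=[.560,.0785]; ana(C); gen([.6278,.1038],10,.04,C,.0705)
E
```

```text
t 12.35 p [0.625  0.1072 0.1116] r 0.0711 th 0.416 Fr -5.9 Ft 6.3 Fz 7.0 w 0.024662055941999682
[[[0.0, -0.04, 0], [0, 0, 0]], [[0.01, -0.08, 0], [0, 0, 0]], [[0.01, -0.11, 0], [0, 0, 0]], [[0.01, -0.12, 0], [0, 0, 0]], [[0.01, -0.11, 0], [0, 0, 0]], [[-0.0, -0.11, 0], [0, 0, 0]], [[-0.01, -0.12, 0], [0, 0, 0]], [[-0.01, -0.11, 0], [0, 0, 0]], [[-0.01, -0.11, 0], [0, 0, 0]], [[-0.02, -0.12, 0], [0, 0, 0]]]
Q [0.613, 0.1249] th 0.7171533338188919
```

>>> move_arm:
  plan:
    - [[0.0, -0.04, 0], [0, 0, 0]]
    - [[0.01, -0.08, 0], [0, 0, 0]]
    - [[0.01, -0.11, 0], [0, 0, 0]]
    - [[0.01, -0.12, 0], [0, 0, 0]]
    - [[0.01, -0.11, 0], [0, 0, 0]]
    - [[0, -0.11, 0], [0, 0, 0]]
    - [[-0.01, -0.12, 0], [0, 0, 0]]
    - [[-0.01, -0.11, 0], [0, 0, 0]]
    - [[-0.01, -0.11, 0], [0, 0, 0]]
    - [[-0.02, -0.12, 0], [0, 0, 0]]

```text
time: 13.6
eef_pos: [0.6108, 0.1271, 0.1117]
eef_rot: [[0.825, 0.564, -0.004], [0.564, -0.825, 0.001], [-0.002, -0.003, -1.0]]
force: [-7.4, 2.5, 6.0]
gripper_width: 0.0247
```

```bash
python3 - <<'E'
from h import *
C=[.560,.0785]; ana(C); gen([.6130,.1249],16,.05,C,.0705,ramp=0)
E
```

```text
t 13.6 p [0.6108 0.1271 0.1117] r 0.0703 th 0.764 Fr -3.7 Ft 6.9 Fz 6.0 w 0.02471524857910894
[[[-0.02, -0.14, 0], [0, 0, 0]], [[-0.03, -0.14, 0], [0, 0, 0]], [[-0.03, -0.13, 0], [0, 0, 0]], [[-0.04, -0.14, 0], [0, 0, 0]], [[-0.05, -0.13, 0], [0, 0, 0]], [[-0.05, -0.13, 0], [0, 0, 0]], [[-0.06, -0.13, 0], [0, 0, 0]], [[-0.07, -0.12, 0], [0, 0, 0]], [[-0.07, -0.12, 0], [0, 0, 0]], [[-0.08, -0.12, 0], [0, 0, 0]], [[-0.09, -0.11, 0], [0, 0, 0]], [[-0.09, -0.11, 0], [0, 0, 0]], [[-0.09, -0.11, 0], [0, 0, 0]], [[-0.1, -0.1, 0], [0, 0, 0]], [[-0.11, -0.09, 0], [0, 0, 0]], [[-0.11, -0.09, 0], [0, 0, 0]]]
Q [0.5635, 0.1489] th 1.5190970936323682
```

>>> move_arm:
  plan:
    - [[-0.02, -0.14, 0], [0, 0, 0]]
    - [[-0.03, -0.14, 0], [0, 0, 0]]
    - [[-0.03, -0.13, 0], [0, 0, 0]]
    - [[-0.04, -0.14, 0], [0, 0, 0]]
    - [[-0.05, -0.13, 0], [0, 0, 0]]
    - [[-0.05, -0.13, 0], [0, 0, 0]]
    - [[-0.06, -0.13, 0], [0, 0, 0]]
    - [[-0.07, -0.12, 0], [0, 0, 0]]
    - [[-0.07, -0.12, 0], [0, 0, 0]]
    - [[-0.08, -0.12, 0], [0, 0, 0]]
    - [[-0.09, -0.11, 0], [0, 0, 0]]
    - [[-0.09, -0.11, 0], [0, 0, 0]]
    - [[-0.09, -0.11, 0], [0, 0, 0]]
    - [[-0.1, -0.1, 0], [0, 0, 0]]
    - [[-0.11, -0.09, 0], [0, 0, 0]]
    - [[-0.11, -0.09, 0], [0, 0, 0]]

```text
time: 15.6
eef_pos: [0.5623, 0.1472, 0.1116]
eef_rot: [[0.827, 0.563, -0.003], [0.563, -0.827, -0.004], [-0.005, 0.002, -1.0]]
force: [-6.9, -4.7, 9.6]
gripper_width: 0.0244
```

```bash
python3 - <<'E'
from h import *
C=[.560,.0785]; ana(C); gen([.5635,.1489],18,.05,C,.0705,ramp=0)
E
```

```text
t 15.6 p [0.5623 0.1472 0.1116] r 0.0687 th 1.538 Fr -5.0 Ft 6.7 Fz 9.6 w 0.024379357541627025
[[[-0.11, -0.08, 0], [0, 0, 0]], [[-0.12, -0.08, 0], [0, 0, 0]], [[-0.12, -0.07, 0], [0, 0, 0]], [[-0.13, -0.06, 0], [0, 0, 0]], [[-0.13, -0.06, 0], [0, 0, 0]], [[-0.13, -0.05, 0], [0, 0, 0]], [[-0.13, -0.05, 0], [0, 0, 0]], [[-0.14, -0.04, 0], [0, 0, 0]], [[-0.14, -0.03, 0], [0, 0, 0]], [[-0.13, -0.02, 0], [0, 0, 0]], [[-0.14, -0.02, 0], [0, 0, 0]], [[-0.15, -0.01, 0], [0, 0, 0]], [[-0.14, -0.01, 0], [0, 0, 0]], [[-0.14, 0.01, 0], [0, 0, 0]], [[-0.14, 0.01, 0], [0, 0, 0]], [[-0.14, 0.02, 0], [0, 0, 0]], [[-0.14, 0.02, 0], [0, 0, 0]], [[-0.13, 0.03, 0], [0, 0, 0]]]
Q [0.5071, 0.1251] th 2.4211213175336637
```

```bash
python3 - <<'E'
from h import *
gen([.5635,.1489],18,.05,[.560,.0772],.0698,ramp=0)
E
```

```text
[[[-0.12, -0.08, 0], [0, 0, 0]], [[-0.12, -0.07, 0], [0, 0, 0]], [[-0.13, -0.07, 0], [0, 0, 0]], [[-0.13, -0.06, 0], [0, 0, 0]], [[-0.13, -0.06, 0], [0, 0, 0]], [[-0.13, -0.05, 0], [0, 0, 0]], [[-0.14, -0.04, 0], [0, 0, 0]], [[-0.14, -0.03, 0], [0, 0, 0]], [[-0.14, -0.03, 0], [0, 0, 0]], [[-0.14, -0.02, 0], [0, 0, 0]], [[-0.14, -0.01, 0], [0, 0, 0]], [[-0.14, -0.01, 0], [0, 0, 0]], [[-0.14, 0.0, 0], [0, 0, 0]], [[-0.14, 0.01, 0], [0, 0, 0]], [[-0.14, 0.02, 0], [0, 0, 0]], [[-0.14, 0.02, 0], [0, 0, 0]], [[-0.13, 0.03, 0], [0, 0, 0]], [[-0.14, 0.03, 0], [0, 0, 0]]]
Q [0.5074, 0.1232] th 2.4220205392172884
```

>>> move_arm:
  plan:
    - [[-0.12, -0.08, -0.02], [0, 0, 0]]
    - [[-0.12, -0.07, -0.02], [0, 0, 0]]
    - [[-0.13, -0.07, -0.02], [0, 0, 0]]
    - [[-0.13, -0.06, -0.02], [0, 0, 0]]
    - [[-0.13, -0.06, -0.02], [0, 0, 0]]
    - [[-0.13, -0.05, 0], [0, 0, 0]]
    - [[-0.14, -0.04, 0], [0, 0, 0]]
    - [[-0.14, -0.03, 0], [0, 0, 0]]
    - [[-0.14, -0.03, 0], [0, 0, 0]]
    - [[-0.14, -0.02, 0], [0, 0, 0]]
    - [[-0.14, -0.01, 0], [0, 0, 0]]
    - [[-0.14, -0.01, 0], [0, 0, 0]]
    - [[-0.14, 0, 0], [0, 0, 0]]
    - [[-0.14, 0.01, 0], [0, 0, 0]]
    - [[-0.14, 0.02, 0], [0, 0, 0]]
    - [[-0.14, 0.02, 0], [0, 0, 0]]
    - [[-0.13, 0.03, 0], [0, 0, 0]]
    - [[-0.14, 0.03, 0], [0, 0, 0]]

```text
time: 17.85
eef_pos: [0.5058, 0.1193, 0.1118]
eef_rot: [[0.827, 0.562, -0.004], [0.562, -0.827, -0.006], [-0.007, 0.003, -1.0]]
force: [-1.7, -6.4, -3.7]
gripper_width: 0.0244
```

```bash
python3 - <<'E'
from h import *
C=[.560,.0772]; ana(C); gen([.5074,.1232],14,.05,C,.0692,ramp=0)
s=snap('side','side8.png')
cv2.imwrite('pics/z8.png',cv2.resize(s['color'][55:180,285:375],None,fx=4.5,fy=4.5,interpolation=cv2.INTER_CUBIC))
s=snap('top','top8.png')
E
```

```text
t 17.85 p [0.5058 0.1193 0.1118] r 0.0686 th 2.481 Fr -2.6 Ft 6.1 Fz -3.7 w 0.024352785349549724
[[[-0.13, 0.04, 0], [0, 0, 0]], [[-0.14, 0.05, 0], [0, 0, 0]], [[-0.12, 0.05, 0], [0, 0, 0]], [[-0.13, 0.06, 0], [0, 0, 0]], [[-0.12, 0.06, 0], [0, 0, 0]], [[-0.12, 0.08, 0], [0, 0, 0]], [[-0.12, 0.07, 0], [0, 0, 0]], [[-0.11, 0.09, 0], [0, 0, 0]], [[-0.11, 0.09, 0], [0, 0, 0]], [[-0.1, 0.09, 0], [0, 0, 0]], [[-0.1, 0.1, 0], [0, 0, 0]], [[-0.09, 0.1, 0], [0, 0, 0]], [[-0.09, 0.11, 0], [0, 0, 0]], [[-0.08, 0.11, 0], [0, 0, 0]]]
Q [0.4908, 0.0785] th 3.1230319054425437
```

View pics/z8.png

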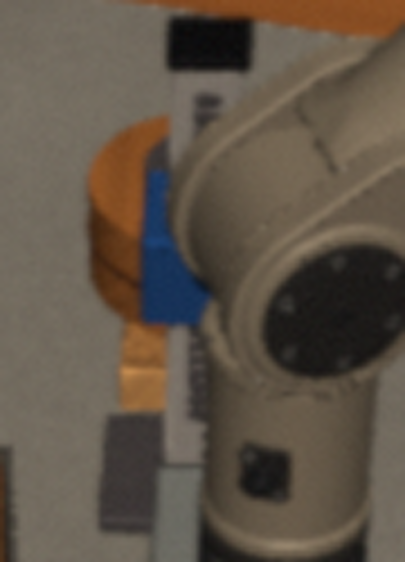

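View pics/top8.png

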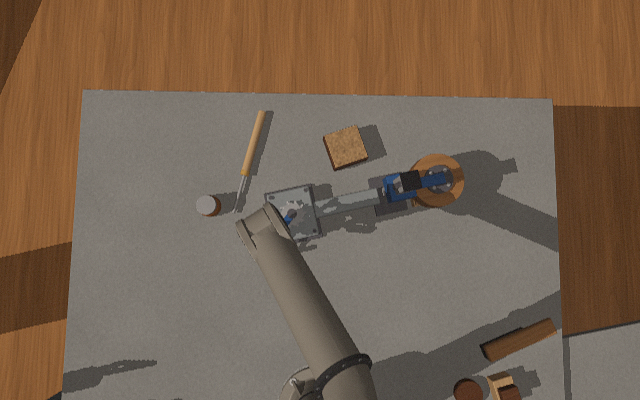

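```bash
python3 - <<'E'
from h import *
from scipy.optimize import least_squares
p=np.array([[.6202,.1159],[.625,.1072],[.6108,.1271],[.5623,.1472],[.5058,.1193]])
f=least_squares(lambda c:np.hypot(p[:,0]-c[0],p[:,1]-c[1])-.07,[.56,.078]); print(f.x,f.fun)
C=[.5605,.0772];gen([.5074,.1232],16,.05,C,.0690,ramp=0)
E
```

```text
[0.5617639  0.07721633] [ 7.99868390e-05 -1.55358187e-05 -5.05889217e-05 -1.42738201e-05
  2.13781938e-05]
[[[-0.13, 0.04, 0], [0, 0, 0]], [[-0.14, 0.05, 0], [0, 0, 0]], [[-0.12, 0.06, 0], [0, 0, 0]], [[-0.13, 0.06, 0], [0, 0, 0]], [[-0.12, 0.06, 0], [0, 0, 0]], [[-0.12, 0.08, 0], [0, 0, 0]], [[-0.12, 0.08, 0], [0, 0, 0]], [[-0.11, 0.08, 0], [0, 0, 0]], [[-0.1, 0.09, 0], [0, 0, 0]], [[-0.1, 0.1, 0], [0, 0, 0]], [[-0.1, 0.1, 0], [0, 0, 0]], [[-0.09, 0.1, 0], [0, 0, 0]], [[-0.09, 0.11, 0], [0, 0, 0]], [[-0.08, 0.11, 0], [0, 0, 0]], [[-0.07, 0.12, 0], [0, 0, 0]], [[-0.07, 0.12, 0], [0, 0, 0]]]
Q [0.4917, 0.0713] th 3.227717085845594
```

The five measured points fit a 70 mm circle about (0.5618, 0.0772) to within 0.1 mm. I use that centre from here on.

```bash
python3 - <<'E'
from h import *
C=[.5618,.0772];gen([.5074,.1232],16,.05,C,.0695,ramp=0); ana(C)
E
```

```text
[[[-0.14, 0.05, 0], [0, 0, 0]], [[-0.13, 0.05, 0], [0, 0, 0]], [[-0.13, 0.06, 0], [0, 0, 0]], [[-0.12, 0.06, 0], [0, 0, 0]], [[-0.13, 0.07, 0], [0, 0, 0]], [[-0.11, 0.08, 0], [0, 0, 0]], [[-0.12, 0.08, 0], [0, 0, 0]], [[-0.11, 0.09, 0], [0, 0, 0]], [[-0.1, 0.09, 0], [0, 0, 0]], [[-0.1, 0.1, 0], [0, 0, 0]], [[-0.1, 0.1, 0], [0, 0, 0]], [[-0.09, 0.11, 0], [0, 0, 0]], [[-0.08, 0.11, 0], [0, 0, 0]], [[-0.08, 0.12, 0], [0, 0, 0]], [[-0.07, 0.12, 0], [0, 0, 0]], [[-0.07, 0.12, 0], [0, 0, 0]]]
Q [0.4927, 0.0704] th 3.239665428629997
t 17.95 p [0.5055 0.1188 0.1118] r 0.07 th 2.506 Fr -1.5 Ft 7.8 Fz -2.6 w 0.024829161823276734
```

>>> move_arm:
  plan:
    - [[-0.14, 0.05, 0], [0, 0, 0]]
    - [[-0.13, 0.05, 0], [0, 0, 0]]
    - [[-0.13, 0.06, 0], [0, 0, 0]]
    - [[-0.12, 0.06, 0], [0, 0, 0]]
    - [[-0.13, 0.07, 0], [0, 0, 0]]
    - [[-0.11, 0.08, 0], [0, 0, 0]]
    - [[-0.12, 0.08, 0], [0, 0, 0]]
    - [[-0.11, 0.09, 0], [0, 0, 0]]
    - [[-0.1, 0.09, 0], [0, 0, 0]]
    - [[-0.1, 0.1, 0], [0, 0, 0]]
    - [[-0.1, 0.1, 0], [0, 0, 0]]
    - [[-0.09, 0.11, 0], [0, 0, 0]]
    - [[-0.08, 0.11, 0], [0, 0, 0]]
    - [[-0.08, 0.12, 0], [0, 0, 0]]
    - [[-0.07, 0.12, 0], [0, 0, 0]]
    - [[-0.07, 0.12, 0], [0, 0, 0]]

```text
time: 19.95
eef_pos: [0.4925, 0.0667, 0.1119]
eef_rot: [[0.827, 0.562, -0.001], [0.562, -0.827, -0.005], [-0.003, 0.003, -1.0]]
force: [2.7, -6.1, -9.2]
gripper_width: 0.0245
```

```bash
python3 - <<'E'
from h import *
C=[.5618,.0772];ana(C);gen([.4927,.0704],6,.04,C,.0695,ramp=0); print('lowered mm',)
s=snap('side','side9.png')
cv2.imwrite('pics/z9.png',cv2.resize(s['color'][65:165,295:375],None,fx=6,fy=6,interpolation=cv2.INTER_CUBIC))
E
```

```text
t 19.95 p [0.4925 0.0667 0.1119] r 0.0701 th -2.991 Fr -1.8 Ft 6.5 Fz -9.2 w 0.024517401453931578
[[[-0.05, 0.1, 0], [0, 0, 0]], [[-0.05, 0.1, 0], [0, 0, 0]], [[-0.04, 0.1, 0], [0, 0, 0]], [[-0.04, 0.1, 0], [0, 0, 0]], [[-0.04, 0.11, 0], [0, 0, 0]], [[-0.03, 0.11, 0], [0, 0, 0]]]
Q [0.4963, 0.0541] th -2.8035003827106126
lowered mm
```

View pics/z9.png

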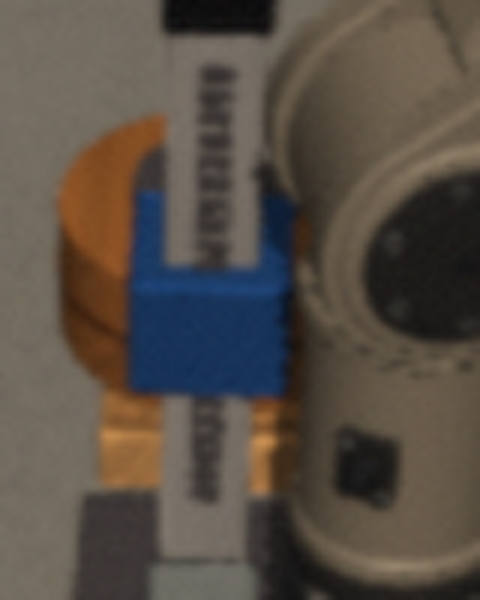

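>>> move_arm:
  plan:
    - [[-0.05, 0.1, 0.02], [0, 0, 0]]
    - [[-0.05, 0.1, 0.02], [0, 0, 0]]
    - [[-0.04, 0.1, 0.02], [0, 0, 0]]
    - [[-0.04, 0.1, 0.01], [0, 0, 0]]
    - [[-0.04, 0.11, 0], [0, 0, 0]]
    - [[-0.03, 0.11, 0], [0, 0, 0]]

```text
time: 20.75
eef_pos: [0.497, 0.0505, 0.1117]
eef_rot: [[0.828, 0.561, 0.001], [0.561, -0.828, -0.005], [-0.002, 0.005, -1.0]]
force: [-0.0, -6.2, 0.8]
gripper_width: 0.0248
```

```bash
python3 - <<'E'
from h import *
C=[.5618,.0772];ana(C);gen([.4963,.0541],16,.025,C,.0695,ramp=0)
E
```

```text
t 20.75 p [0.497  0.0505 0.1117] r 0.0701 th -2.751 Fr 2.4 Ft 5.8 Fz 0.8 w 0.024828010228838963
[[[-0.02, 0.07, 0], [0, 0, 0]], [[-0.01, 0.06, 0], [0, 0, 0]], [[-0.02, 0.07, 0], [0, 0, 0]], [[-0.01, 0.07, 0], [0, 0, 0]], [[-0.01, 0.07, 0], [0, 0, 0]], [[-0.01, 0.07, 0], [0, 0, 0]], [[-0.0, 0.07, 0], [0, 0, 0]], [[-0.01, 0.07, 0], [0, 0, 0]], [[-0.0, 0.07, 0], [0, 0, 0]], [[-0.01, 0.07, 0], [0, 0, 0]], [[0.0, 0.07, 0], [0, 0, 0]], [[0.01, 0.07, 0], [0, 0, 0]], [[-0.0, 0.06, 0], [0, 0, 0]], [[0.0, 0.07, 0], [0, 0, 0]], [[0.01, 0.07, 0], [0, 0, 0]], [[0.01, 0.07, 0], [0, 0, 0]]]
Q [0.5104, 0.0304] th -2.402539636607405
```

>>> move_arm:
  plan:
    - [[-0.02, 0.07, 0], [0, 0, 0]]
    - [[-0.01, 0.06, 0], [0, 0, 0]]
    - [[-0.02, 0.07, 0], [0, 0, 0]]
    - [[-0.01, 0.07, 0], [0, 0, 0]]

```text
time: 21.25
eef_pos: [0.5, 0.0441, 0.1118]
eef_rot: [[0.828, 0.561, 0.002], [0.561, -0.827, -0.005], [-0.001, 0.005, -1.0]]
force: [1.1, -5.9, -0.2]
gripper_width: 0.0244
```

```bash
python3 - <<'E'
from h import *
ana([.5618,.0772])
E
```

```text
t 21.25 p [0.5    0.0441 0.1118] r 0.0701 th -2.65 Fr 1.8 Ft 5.7 Fz -0.2 w 0.024438662777667305
```

>>> move_arm:
  plan:
    - [[-0.01, 0.07, 0], [0, 0, 0]]
    - [[-0.01, 0.07, 0], [0, 0, 0]]
    - [[0, 0.07, 0], [0, 0, 0]]
    - [[-0.01, 0.07, 0], [0, 0, 0]]

```text
time: 21.75
eef_pos: [0.5037, 0.038, 0.1118]
eef_rot: [[0.828, 0.561, 0.003], [0.561, -0.827, -0.005], [-0.0, 0.005, -1.0]]
force: [2.3, -6.4, -1.2]
gripper_width: 0.0247
```

```bash
python3 - <<'E'
from h import *
ana([.5618,.0772])
E
```

```text
t 21.75 p [0.5037 0.038  0.1118] r 0.0701 th -2.549 Fr 1.7 Ft 6.5 Fz -1.2 w 0.02470237660460861
```

>>> move_arm:
  plan:
    - [[0, 0.07, 0], [0, 0, 0]]
    - [[-0.01, 0.07, 0], [0, 0, 0]]
    - [[0, 0.07, 0], [0, 0, 0]]
    - [[0.01, 0.07, 0], [0, 0, 0]]

```text
time: 22.25
eef_pos: [0.5079, 0.0324, 0.1117]
eef_rot: [[0.827, 0.562, 0.003], [0.562, -0.827, -0.004], [0.0, 0.005, -1.0]]
force: [2.5, -5.6, -3.2]
gripper_width: 0.0246
```

```bash
python3 - <<'E'
from h import *
ana([.5618,.0772])
E
```

```text
t 22.25 p [0.5079 0.0324 0.1117] r 0.0701 th -2.449 Fr 1.7 Ft 5.9 Fz -3.2 w 0.024587587894882242
```

>>> move_arm:
  plan:
    - [[0, 0.06, 0], [0, 0, 0]]
    - [[0, 0.07, 0], [0, 0, 0]]
    - [[0.01, 0.07, 0], [0, 0, 0]]
    - [[0.01, 0.07, 0], [0, 0, 0]]

```text
time: 22.75
eef_pos: [0.5124, 0.0275, 0.1118]
eef_rot: [[0.827, 0.562, 0.004], [0.562, -0.827, -0.004], [0.001, 0.005, -1.0]]
force: [5.2, -4.9, -3.4]
gripper_width: 0.0247
```

```bash
python3 - <<'E'
from h import *
ana([.5618,.0772]); gen([.5104,.0304],20,.025,[.5618,.0772],.0695,ramp=0)
s=snap('side','side10.png')
cv2.imwrite('pics/z10.png',cv2.resize(s['color'][65:165,295:375],None,fx=6,fy=6,interpolation=cv2.INTER_CUBIC))
E
```

```text
t 22.75 p [0.5124 0.0275 0.1118] r 0.0701 th -2.353 Fr -0.2 Ft 7.1 Fz -3.4 w 0.02469569947852497
[[[0.01, 0.07, 0], [0, 0, 0]], [[0.01, 0.07, 0], [0, 0, 0]], [[0.02, 0.07, 0], [0, 0, 0]], [[0.01, 0.06, 0], [0, 0, 0]], [[0.02, 0.07, 0], [0, 0, 0]], [[0.02, 0.07, 0], [0, 0, 0]], [[0.02, 0.06, 0], [0, 0, 0]], [[0.02, 0.07, 0], [0, 0, 0]], [[0.03, 0.06, 0], [0, 0, 0]], [[0.02, 0.07, 0], [0, 0, 0]], [[0.03, 0.06, 0], [0, 0, 0]], [[0.03, 0.07, 0], [0, 0, 0]], [[0.03, 0.06, 0], [0, 0, 0]], [[0.03, 0.06, 0], [0, 0, 0]], [[0.03, 0.06, 0], [0, 0, 0]], [[0.04, 0.06, 0], [0, 0, 0]], [[0.03, 0.06, 0], [0, 0, 0]], [[0.04, 0.06, 0], [0, 0, 0]], [[0.04, 0.06, 0], [0, 0, 0]], [[0.04, 0.05, 0], [0, 0, 0]]]
Q [0.5391, 0.0115] th -1.9030034500203392
```

View pics/z10.png

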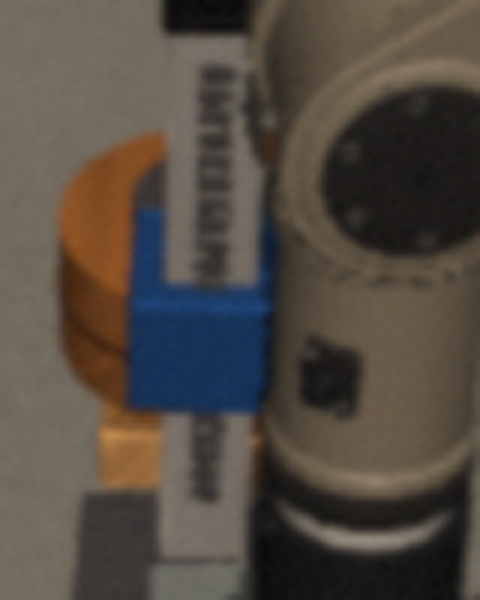

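>>> move_arm:
  plan:
    - [[0.01, 0.07, 0], [0, 0, 0]]
    - [[0.01, 0.07, 0], [0, 0, 0]]
    - [[0.02, 0.07, 0], [0, 0, 0]]
    - [[0.01, 0.06, 0], [0, 0, 0]]

```text
time: 23.3
eef_pos: [0.5175, 0.0228, 0.1118]
eef_rot: [[0.827, 0.562, 0.005], [0.562, -0.827, -0.003], [0.002, 0.005, -1.0]]
force: [4.7, -5.3, -4.5]
gripper_width: 0.0244
```

```bash
python3 - <<'E'
from h import *
ana([.5618,.0772])
E
```

```text
t 23.3 p [0.5175 0.0228 0.1118] r 0.0701 th -2.254 Fr 1.2 Ft 7.0 Fz -4.5 w 0.02444561159280982
```

>>> move_arm:
  plan:
    - [[0.02, 0.07, 0], [0, 0, 0]]
    - [[0.02, 0.07, 0], [0, 0, 0]]
    - [[0.02, 0.06, 0], [0, 0, 0]]
    - [[0.02, 0.07, 0], [0, 0, 0]]

```text
time: 23.8
eef_pos: [0.5232, 0.0187, 0.1118]
eef_rot: [[0.827, 0.562, 0.005], [0.562, -0.827, -0.003], [0.003, 0.005, -1.0]]
force: [5.3, -4.0, -4.9]
gripper_width: 0.0246
```

```bash
python3 - <<'E'
from h import *
ana([.5618,.0772])
E
```

```text
t 23.8 p [0.5232 0.0187 0.1118] r 0.0701 th -2.154 Fr 0.5 Ft 6.6 Fz -4.9 w 0.024617982906053895
```

>>> move_arm:
  plan:
    - [[0.03, 0.06, 0], [0, 0, 0]]
    - [[0.02, 0.07, 0], [0, 0, 0]]
    - [[0.03, 0.06, 0], [0, 0, 0]]
    - [[0.03, 0.07, 0], [0, 0, 0]]

```text
time: 24.3
eef_pos: [0.5292, 0.0151, 0.1118]
eef_rot: [[0.827, 0.562, 0.006], [0.562, -0.827, -0.002], [0.003, 0.005, -1.0]]
force: [4.8, -3.2, -5.0]
gripper_width: 0.0245
```

```bash
python3 - <<'E'
from h import *
ana([.5618,.0772])
E
```

```text
t 24.3 p [0.5292 0.0151 0.1118] r 0.0701 th -2.054 Fr 0.6 Ft 5.7 Fz -5.0 w 0.024450193530754567
```

>>> move_arm:
  plan:
    - [[0.03, 0.06, 0], [0, 0, 0]]
    - [[0.03, 0.06, 0], [0, 0, 0]]
    - [[0.03, 0.06, 0], [0, 0, 0]]
    - [[0.04, 0.06, 0], [0, 0, 0]]

```text
time: 24.8
eef_pos: [0.5354, 0.0122, 0.1118]
eef_rot: [[0.827, 0.562, 0.006], [0.562, -0.827, -0.002], [0.004, 0.005, -1.0]]
force: [5.8, -2.5, -6.1]
gripper_width: 0.0247
```

```bash
python3 - <<'E'
from h import *
ana([.5618,.0772])
s=snap('side','side11.png')
cv2.imwrite('pics/z11.png',cv2.resize(s['color'][65:165,295:375],None,fx=6,fy=6,interpolation=cv2.INTER_CUBIC))
E
```

```text
t 24.8 p [0.5354 0.0122 0.1118] r 0.0701 th -1.956 Fr 0.2 Ft 6.3 Fz -6.1 w 0.02465542772026987
```

View pics/z11.png

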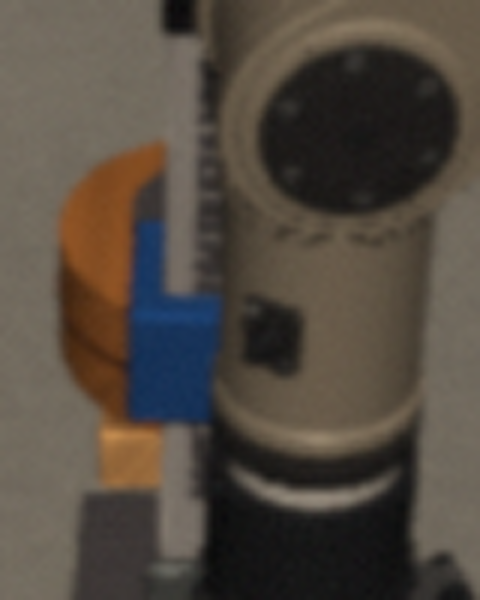

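>>> move_arm:
  plan:
    - [[0.03, 0.06, 0.01], [0, 0, 0]]
    - [[0.04, 0.06, 0.01], [0, 0, 0]]
    - [[0.04, 0.06, 0.01], [0, 0, 0]]

```text
time: 25.22
eef_pos: [0.541, 0.0102, 0.1118]
eef_rot: [[0.827, 0.562, 0.007], [0.562, -0.827, -0.002], [0.005, 0.006, -1.0]]
force: [5.5, -3.0, -1.2]
gripper_width: 0.0247
```

```bash
python3 - <<'E'
from h import *
ana([.5618,.0772]); gen([.5391,.0115],24,.02,[.5618,.0772],.0695,ramp=0)
E
```

```text
t 25.225 p [0.541  0.0102 0.1118] r 0.0702 th -1.872 Fr 1.2 Ft 6.2 Fz -1.2 w 0.024696603653577568
[[[0.03, 0.04, 0], [0, 0, 0]], [[0.04, 0.05, 0], [0, 0, 0]], [[0.03, 0.04, 0], [0, 0, 0]], [[0.04, 0.04, 0], [0, 0, 0]], [[0.04, 0.04, 0], [0, 0, 0]], [[0.03, 0.05, 0], [0, 0, 0]], [[0.04, 0.04, 0], [0, 0, 0]], [[0.04, 0.03, 0], [0, 0, 0]], [[0.04, 0.04, 0], [0, 0, 0]], [[0.04, 0.04, 0], [0, 0, 0]], [[0.05, 0.04, 0], [0, 0, 0]], [[0.04, 0.03, 0], [0, 0, 0]], [[0.04, 0.04, 0], [0, 0, 0]], [[0.04, 0.03, 0], [0, 0, 0]], [[0.05, 0.04, 0], [0, 0, 0]], [[0.04, 0.03, 0], [0, 0, 0]], [[0.05, 0.03, 0], [0, 0, 0]], [[0.05, 0.03, 0], [0, 0, 0]], [[0.04, 0.03, 0], [0, 0, 0]], [[0.05, 0.03, 0], [0, 0, 0]], [[0.05, 0.03, 0], [0, 0, 0]], [[0.05, 0.02, 0], [0, 0, 0]], [[0.05, 0.03, 0], [0, 0, 0]], [[0.05, 0.02, 0], [0, 0, 0]]]
Q [0.572, 0.0086] th -1.423465464571299
```

>>> move_arm:
  plan:
    - [[0.04, 0.05, 0], [0, 0, 0]]
    - [[0.03, 0.04, 0], [0, 0, 0]]
    - [[0.04, 0.05, 0], [0, 0, 0]]

```text
time: 25.6
eef_pos: [0.5453, 0.0091, 0.1118]
eef_rot: [[0.827, 0.562, 0.008], [0.562, -0.827, -0.002], [0.005, 0.006, -1.0]]
force: [6.2, -2.5, -2.7]
gripper_width: 0.025
```

```bash
python3 - <<'E'
from h import *
ana([.5618,.0772])
E
```

```text
t 25.6 p [0.5453 0.0091 0.1118] r 0.0701 th -1.808 Fr 1.0 Ft 6.7 Fz -2.7 w 0.024955045453418995
```

>>> move_arm:
  plan:
    - [[0.03, 0.04, 0], [0, 0, 0]]
    - [[0.04, 0.04, 0], [0, 0, 0]]
    - [[0.04, 0.04, 0], [0, 0, 0]]

```text
time: 25.98
eef_pos: [0.5491, 0.0083, 0.1118]
eef_rot: [[0.827, 0.562, 0.007], [0.562, -0.827, -0.001], [0.005, 0.005, -1.0]]
force: [5.5, -2.5, -2.0]
gripper_width: 0.0243
```

```bash
python3 - <<'E'
from h import *
ana([.5618,.0772])
E
```

```text
t 25.975 p [0.5491 0.0083 0.1118] r 0.0701 th -1.753 Fr 1.4 Ft 5.9 Fz -2.0 w 0.024285758807051663
```

Travel so far is about 3.95 rad, or 59 mm. I continue in small steps.

>>> move_arm:
  plan:
    - [[0.03, 0.05, 0], [0, 0, 0]]
    - [[0.04, 0.04, 0], [0, 0, 0]]
    - [[0.04, 0.03, 0], [0, 0, 0]]

```text
time: 26.35
eef_pos: [0.551, 0.0079, 0.1116]
eef_rot: [[0.827, 0.563, 0.003], [0.563, -0.827, -0.002], [0.001, 0.003, -1.0]]
force: [2.4, -3.7, 6.7]
gripper_width: 0.0244
```

```bash
python3 - <<'E'
from h import *
ana([.5618,.0772])
s=snap('side','side12.png')
cv2.imwrite('pics/z12.png',cv2.resize(s['color'][65:165,295:375],None,fx=6,fy=6,interpolation=cv2.INTER_CUBIC))
E
```

```text
t 26.35 p [0.551  0.0079 0.1116] r 0.0701 th -1.725 Fr 3.3 Ft 2.9 Fz 6.7 w 0.024433221695713898
```

View pics/z12.png

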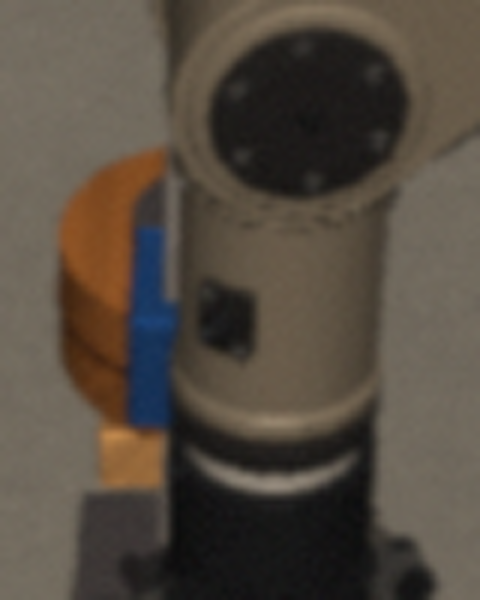

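The tangential force has dropped to 2.9 N and the handle is lagging its command, so the blank has touched the cork. I use tiny steps until the handle force vanishes.

>>> move_arm:
  plan:
    - [[0.03, 0.03, 0], [0, 0, 0]]
    - [[0, 0, 0], [0, 0, 0]]

```text
time: 26.65
eef_pos: [0.5517, 0.0079, 0.1116]
eef_rot: [[0.827, 0.563, 0.002], [0.563, -0.827, -0.002], [0.001, 0.003, -1.0]]
force: [1.4, -4.1, 6.8]
gripper_width: 0.0247
```

```bash
python3 - <<'E'
from h import *
ana([.5618,.0772])
E
```

```text
t 26.65 p [0.5517 0.0079 0.1116] r 0.0701 th -1.715 Fr 3.8 Ft 2.0 Fz 6.8 w 0.024726505507549252
```

>>> move_arm:
  plan:
    - [[0.03, 0.03, 0], [0, 0, 0]]
    - [[0, 0, 0], [0, 0, 0]]

```text
time: 26.9
eef_pos: [0.5524, 0.0077, 0.1116]
eef_rot: [[0.827, 0.563, 0.001], [0.563, -0.827, -0.002], [0.0, 0.002, -1.0]]
force: [0.8, -2.6, 8.2]
gripper_width: 0.0244
```

```bash
python3 - <<'E'
from h import *
ana([.5618,.0772])
E
```

```text
t 26.9 p [0.5524 0.0077 0.1116] r 0.0701 th -1.706 Fr 2.5 Ft 1.1 Fz 8.2 w 0.024364398346842772
```

>>> move_arm:
  plan:
    - [[0.03, 0.03, 0], [0, 0, 0]]
    - [[0, 0, 0], [0, 0, 0]]

```text
time: 27.15
eef_pos: [0.553, 0.0077, 0.1116]
eef_rot: [[0.827, 0.563, 0.0], [0.563, -0.827, -0.002], [-0.001, 0.002, -1.0]]
force: [-0.1, -2.9, 9.0]
gripper_width: 0.0244
```

```bash
python3 - <<'E'
from h import *
ana([.5618,.0772])
E
```

```text
t 27.15 p [0.553  0.0077 0.1116] r 0.0701 th -1.696 Fr 2.9 Ft 0.3 Fz 9.0 w 0.024354959006121345
```

The handle force is about 0.3 N, so the block carries the blank. I relieve the vertical strain and open the jaws.

>>> move_arm:
  plan:
    - [[0, 0, -0.04], [0, 0, 0]]
    - [[0, 0, 0], [0, 0, 0]]
  grip_force: 20

```text
time: 27.4
eef_pos: [0.5525, 0.0077, 0.1117]
eef_rot: [[0.826, 0.563, -0.001], [0.563, -0.826, -0.001], [-0.001, 0.001, -1.0]]
force: [-0.1, -3.5, 5.5]
gripper_width: 0.0246
```

```bash
python3 - <<'E'
from h import *
ana([.5618,.0772])
E
```

```text
t 27.4 p [0.5525 0.0077 0.1117] r 0.0701 th -1.704 Fr 3.5 Ft 0.3 Fz 5.5 w 0.024586825937150496
```

>>> move_arm:
  plan:
    - [[0, 0, 0], [0, 0, 0]]
    - [[0, 0, 0], [0, 0, 0]]
    - [[0, 0, 0], [0, 0, 0]]
  jaw: -0.2

```text
time: 27.78
eef_pos: [0.5523, 0.0088, 0.1109]
eef_rot: [[0.826, 0.564, -0.001], [0.564, -0.826, 0.001], [-0.001, -0.001, -1.0]]
force: [0.9, -0.1, 1.1]
gripper_width: 0.0514
```

```bash
python3 - <<'E'
from h import *
s=snap('wrist','w13.png'); ana([.5618,.0772])
E
```

```text
t 27.825 p [0.5524 0.0087 0.1109] r 0.0691 th -1.707 Fr 0.4 Ft 0.6 Fz -0.5 w 0.05115789631461159
```

View pics/w13.png

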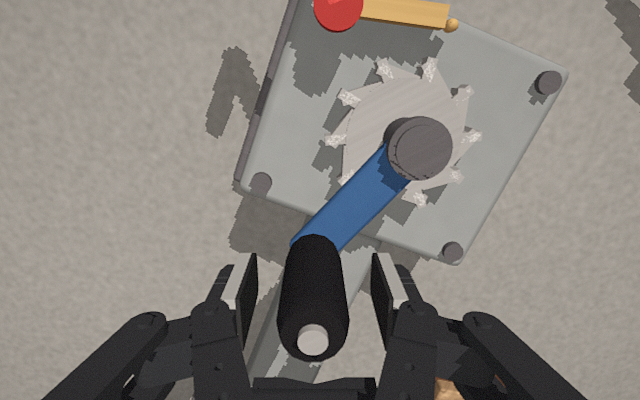

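The handle stays centred between the open fingers, with its pin at (313,340), and the pawl is still clear. I withdraw upwards.

>>> move_arm:
  plan:
    - [[0, 0, -0.5], [0, 0, 0]]
    - [[0, 0, -0.8], [0, 0, 0]]
    - [[0, 0, -1], [0, 0, 0]]
    - [[0, 0, -1], [0, 0, 0]]
    - [[0, 0, -1], [0, 0, 0]]
    - [[0, 0, -1], [0, 0, 0]]
    - [[-0.9, 0, -0.4], [0, 0, 0]]
    - [[-0.9, 0, 0], [0, 0, 0]]
    - [[-0.9, 0, 0], [0, 0, 0]]
    - [[-0.9, 0, 0], [0, 0, 0]]
    - [[0, 0, 0], [0, 0, 0]]

```text
time: 29.2
eef_pos: [0.4779, -0.0434, 0.2552]
eef_rot: [[0.828, 0.561, 0.002], [0.561, -0.828, -0.002], [0.0, 0.003, -1.0]]
force: [0.9, -0.6, -0.5]
gripper_width: 0.0512
```

```bash
python3 - <<'E'
from h import *
for n in ('side','top','wrist'): 
    s=snap(n,n+'14.png'); np.savez('pics/'+n+'14.npz',**{k:np.array(v) for k,v in s.items()})
s=np.load('pics/side14.npz')['color']; t=np.load('pics/top14.npz')['color']
cv2.imwrite('pics/z14.png',np.hstack([cv2.resize(s[55:275,270:400],(400,600),interpolation=cv2.INTER_CUBIC)[:,:],cv2.resize(t[150:270,230:310],(400,600),interpolation=cv2.INTER_CUBIC)]))
E
```

```text
(no output)
```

View pics/side14.png

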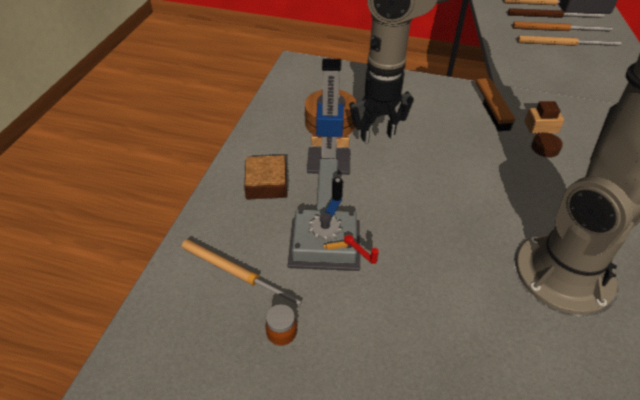

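View pics/z14.png

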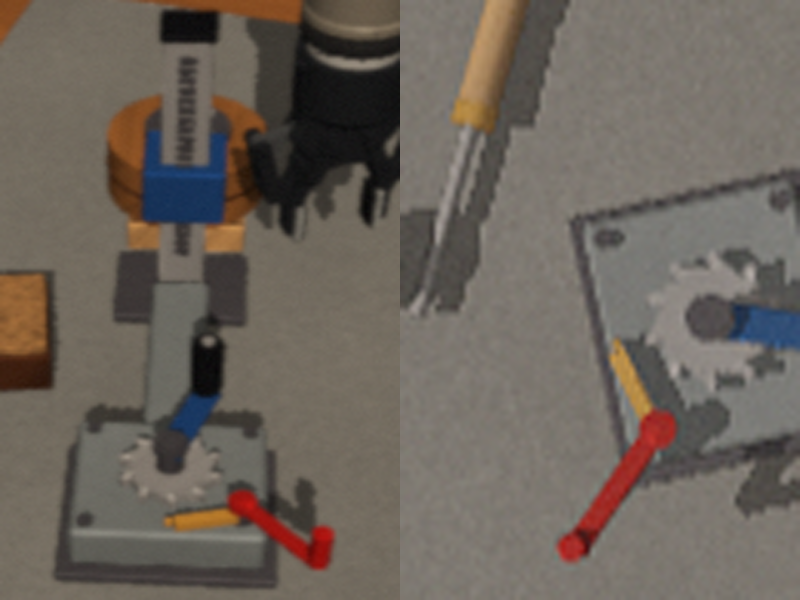

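View pics/wrist14.png

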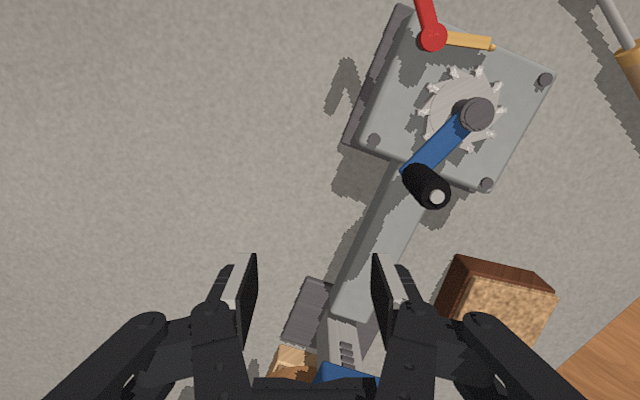

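```bash
python3 - <<'E'
from h import *
T=np.load('pics/top14.npz');W=np.load('pics/wrist14.npz');S=np.load('pics/side14.npz')
K=onz(T,264.2,259,.118)[:2]; C=np.array([.5618,.0772]);y=np.radians(13);ex=np.array([np.cos(y),np.sin(y)]);ey=np.array([-ex[1],ex[0]])
P=C-.055*ex+.044*ey; d=K-P; print('lever',K,np.linalg.norm(d),np.radians(np.degrees(np.arctan2(d[1],d[0]))-103))
h=onz(W,437,197,.161)[:2]-C; print('handle',h,np.linalg.norm(h),np.arctan2(h[1],h[0]))
a=cv2.imread('pics/top0.png').astype(int);b=T['color'].astype(int);D=(abs(a-b).max(2)>50)
for n,(x0,y0,x1,y1) in dict(jar=(190,185,225,225),gouge=(228,100,275,215),dark=(315,120,380,175)).items(): print(n,D[y0:y1,x0:x1].sum())
E
```

```text
lever [0.4310414  0.14983087] 0.07937454873797561 0.7843758462949392
handle [-0.01036934 -0.06784167] 0.06862955268493878 -1.7224685892657796
jar 0
gouge 9
dark 0
```

```bash
python3 - <<'E'
from h import *
print(ctrl.finish_job(), ctrl.state()['time'])
E
```

```text
the job is handed in; nothing more can be done
the job is handed in; nothing more can be done
```

The blank now rests on the pale block, and the job was handed in at about 29 s of the 72 s allowed.

- **Lever:** I threw it until the push rose to about 14 N against its stop. A final camera check put it at 0.78 rad (nominal 0.75), where it was left.
- **Pawl:** I wound the crank up about 9°. The wrist picture showed the tip clear of the wheel, and it was still clear after release.
- **Lowering:** I let the crank back about 4 rad (60 mm of drop) at 0.5 rad/s or less, slowing to about 0.15 rad/s near the end.
- **Landing:** I stopped when the pull at the handle had faded from about 6 N to 0.3 N, then let go. That is a small fraction of the pushing force it would take to reach the 65 N limit.

**Last checks:** After release the crank stayed put (-1.72 rad by camera, -1.70 at the grip). The jar and dark block showed no image change. Nine pixels changed near the gouge; I took that for a shadow and did not check further.

**Disagreements:** My early camera estimates of the gap ran from about 50 to 75 mm, so I landed by force, not by measured height. The first estimate of the crank axis was about 2 mm off. I corrected it from the circle the handle actually traced.

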